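Set a sample bar to the scribed line

TASK

Set the brass bar up for marking: push it back square against the fence of the white board, and slide it along the fence towards the lines until its leading end edge meets the red line, not the blue one. Keep it flat on the board, do not run it past the red line, and do not disturb the board's neighbours (tape, clip and jar).

Things in the scene. Friction and masses are not known exactly. Their poses are not given: they have to be found in the camera images.
- board: White marking-out board, fixed, 260 x 110 mm, flat top 10 mm above the worktop. Origin: centre of its underside. x axis: along the fence, from the bar's starting end to the lines; y axis: towards the fence. The fence is an aluminium strip along the far side (y = 35 to 55 mm) with a steel rule on it, 22 mm above the worktop; its straight face is at y = 35 mm.
- bar: Loose brass bar, 80 mm long (its x), 36 mm wide (its y), 28 mm high, 0.18 to 0.35 kg, lying on the board; slides with ordinary friction. Origin: centre of its underside. Its x axis points to its leading end, towards the lines. It starts up to 10 mm off the fence and a little askew.
- bar_edge (a point): Middle of the lower edge of the bar's leading end face (40 mm ahead of the bar's origin along its x). This is the edge that must meet the red line.
- red_line: Red line, 2 mm wide, scribed straight across the board's top at right angles to the fence; it offers no resistance. Origin: on its centreline on the board's top, at the middle of the board's width; axes parallel to the board's. It may be nearer to or farther from the bar than the blue line.
- blue_line: Blue line, like the red one, 40 to 100 mm from it along the board: not the one wanted.
- tape: Cream roll of label tape lying on the worktop behind the board, 62 mm across, 20 mm high. Bystander.
- clip: Magenta tube clip lying behind the board, 60 x 29 x 20 mm. Bystander.
- jar: White plastic measuring jar standing behind the board to the left, 101 mm across, 135 mm high. Bystander.

How it is judged (in metres and radians):
At the end, for the whole second after the job is handed in: The bar rests flat on the board, its leading edge within 4 mm of the red line's centreline, its long side against the fence (gap under 3.5 mm) and parallel to it within 0.06 rad (x of bar_edge in the frame of red_line between -0.004 and 0.004 m and y of bar in the frame of board between 0.0135 and 0.02 m and angle between the x axis of bar and the x axis of board, either way round below 0.06 rad and angle between bar's own z axis and vertical below 0.05 rad and z of bar in the frame of board below 0.014 m and linear speed of bar below 0.005 m/s); the robot touches nothing.
It fails at once if the bar's leading edge runs more than 8 mm past the red line (x of bar_edge in the frame of red_line above 0.008 m).
It fails at once if the bar is lifted more than 10 mm off the board (z of bar in the frame of board above 0.02 m).
It fails at once if the bar is tipped by more than 0.25 rad (angle between bar's own z axis and vertical above 0.25 rad).
It fails at once if the tape, clip or jar is moved more than 20 mm (distance of any of tape, clip, jar from where it was at the start of the episode above 0.02 m).
It also fails if it takes over 54 s, if anything falls off the work surface, if the arm or the gripper's body presses on something with over 40 N, if the wrist force passes 120 N, or if a joint passes its speed limit or range.

ROBOT

A 6-joint arm with a two-finger parallel gripper is mounted at the origin on a cart in front of the work surface, level with it; the furniture and walls round the work are solid. World frame = base frame: x ahead of the robot, y to its left, z up, the work surface at z = 0. Lengths are in m, angles in degrees, forces in N, time in s.
With the tool pointing down it reaches from about 0.3 to 0.75 m from the base axis. Payload 8.5 kg.
Tool frame: the origin (TCP) lies on the centre line of the jaws, within the pads' length; the fingertips stand 11 mm ahead of it and the grasp point (between the pads) lies 8 mm behind it; z points along the fingers, y is the line along which they close (so a half turn about z gives the same grasp; the last joint's range is limited). The gripper opens to 85 mm and grips with 20 to 120 N. Pads are 22 mm wide; open, the fingers measure 114 mm over their backs; the gripper's body (76 mm by 85 mm) begins 54 mm behind the grasp point. The pads swing forward as they close: fully open they stand 13 mm farther back than shut.
Start: joints at [-78.169, 21.807, 74.336, -0, 83.858, -12.336], TCP at [0.225, -0.502, 0.242] pointing down, gripper open.
Joint ranges: [-178.18, 178.18], [-50.72, 133.34], [12.68, 142.11], [-81.47, 261.47], [9.98, 163.14], [-165.26, 165.26]. Speed limits (degrees/s): [136.94, 136.94, 180, 180, 180, 180].

INTERFACE

Orientations are given as a 3x3 rotation matrix whose columns are the frame's x, y, z axes.
In Python, from rig import env gives the robot as it stands.
- The arm moves only by the tool jog_arm, called after ">>>" as a command line: name --pt "numbers of a row" for each row, then --argument value for the rest. Schema: {"type":"object","properties":{"ticks":{"type":"array","items":{"type":"array","prefixItems":[{"type":"array","items":{"type":"number"},"minItems":3,"maxItems":3},{"type":"number"},{"type":"number"}],"minItems":3,"maxItems":3},"minItems":1,"maxItems":10},"force":{"type":"number"},"only":{"type":"string"},"quiet":{"type":"boolean"},"lines":{"type":"string"}},"required":["ticks"],"additionalProperties":false}. ticks is a list of rows, 1 to 10 of them, each written [[dx, dy, dz], turn, opening]: dx, dy, dz in shares of the most that a row can go, 1 being 50 mm, then a turn about the tool's z in shares of 360 degrees (1.0 is 360 degrees), then the finger opening in m; each row shifts and turns the commanded pose from where the row before left it, along the tool's axes as they then stand; what a row does not reach is not made up. A row lasts 1/10 s, in which the tool goes at most 0.05 m and 8.59 degrees, less where a joint would pass 70% of its speed; a pose out of reach is approached as far as the arm can. The fingers move at their own pace and stop on an object; force is the grip in N (left out, the last holds). Time passes only in rows, so rows that do not move let the fingers close. The tool returns the time, the measured TCP pose, the force, the opening and the grip force at its end. only (a regular expression) keeps the lines of the reply that match it, lines (a string "A,B") keeps lines A to B, and quiet returns only ok. A shift or turn number past 1, either way, is cut back to 1. Input that does not fit is refused with a message, and nothing moves.
- env.observe(): the state, without advancing time (a new reading comes with each control period).
- env.get_image(name): name is "side" or "top" or "wrist"; returns a dict with "pixels" (480x640x3 uint8, red, green, blue), "K" (3x3 intrinsics, pixels), "distortion" ([k1, k2, p1, p2, k3] as OpenCV has them; the pictures are not rectified), "extrinsics" (4x4, takes a point from world to camera coordinates). Camera axes: x right, y down, z forward; pixel columns grow to the right and rows downward; lengths in m; the calibration is good to about 2 mm. A picture is of the moment at which its call begins. There is no depth.
- env.close_job(): hands the job in; it is judged then, once.
The state is a dict: "time_s": time; "q": joint angles; "qvel": joint speeds; "joint_efforts": joint torques, N m; "position": TCP position; "tool_rot": TCP orientation; "ft_force": force on the tool from outside, world axes, zero at the start; "wrist_torque": the same for the moment, N m; "grip_width": finger opening in m; "gripper_force": force on a finger pad.
Only numpy, scipy, OpenCV 4.12 (cv2) and the standard library are available. Lean on these libraries where they do the work, as an engineer would, in place of code of your own. Each camera call takes 0.05 s, during which the arm holds its last target. There are 200 camera calls.

## Working session

There is one attempt and no reset: what is moved stays moved. The work goes in short steps, Python scripts to look and compute and a tool call to move; the robot and the scene stay as the last step left them, time stands still between calls to the robot, and variables do not carry over. Pictures are saved under pics/ and viewed, at most 10 in all, crops included, and the job is handed in when it is done.

```bash
ls; mkdir -p pics; python3 - <<'E'
from rig import env
import cv2,numpy as np
for n in ("top","side"):
    im=env.get_image(n); cv2.imwrite(f"pics/{n}0.png",im["pixels"][:,:,::-1])
    print(n,im["K"],im["distortion"],np.round(im["extrinsics"],4))
o=env.observe();print(o["tool_rot"],o["time_s"],o["grip_width"])
E
```

```text
pics
rig.py
top [[433.33703757   0.         310.04066051]
 [  0.         433.33703757 235.74092602]
 [  0.           0.           1.        ]] [-0.09926188  0.          0.          0.          0.        ] [[-0.0256 -0.9995  0.0163  0.2932]
 [-0.9902  0.0231 -0.1375  0.539 ]
 [ 0.1371 -0.0196 -0.9904  0.8288]
 [ 0.      0.      0.      1.    ]]
side [[618.87856793   0.         317.2340344 ]
 [  0.         618.87856793 237.77884189]
 [  0.           0.           1.        ]] [-0.02441292  0.          0.          0.          0.        ] [[ 1.510e-02 -9.998e-01  1.020e-02  2.860e-01]
 [-8.483e-01 -1.810e-02 -5.292e-01  5.176e-01]
 [ 5.293e-01 -6.000e-04 -8.485e-01  6.092e-01]
 [ 0.000e+00  0.000e+00  0.000e+00  1.000e+00]]
[[ 9.12343439e-01  4.09425641e-01 -3.05711387e-04]
 [ 4.09425683e-01 -9.12342585e-01  1.27200480e-03]
 [ 2.41877863e-04 -1.28567133e-03 -9.99999144e-01]] 0.1 0.08552769342689892
```

View pics/top0.png

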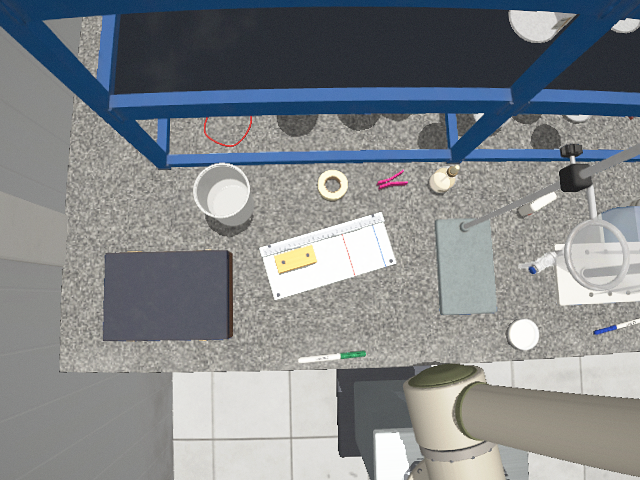

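View pics/side0.png

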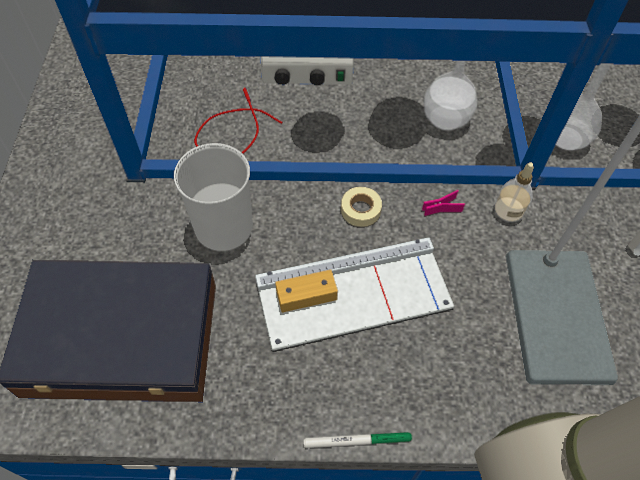

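The top view shows the board's corners at about (262,250), (380,214), (396,264) and (275,298), with the bar at (296,260), the red line at (349,255) and the blue at (380,243). The side view agrees: bar at (307,290), red at (384,293), blue at (428,283). Red is the nearer line.

```bash
cat > h.py <<'E'
from rig import env
import cv2,numpy as np
def ray(im,px):
    E=im["extrinsics"];u=cv2.undistortPoints(np.array([[px]],float),im["K"],np.array(im["distortion"]))[0,0]
    return -E[:3,:3].T@E[:3,3],E[:3,:3].T@np.array([u[0],u[1],1.])
def onz(im,px,z):
    c,d=ray(im,px);return c+d*(z-c[2])/d[2]
def tri(obs):
    A=np.zeros((3,3));b=np.zeros(3)
    for im,px in obs:
        c,d=ray(im,px);d=d/np.linalg.norm(d);P=np.eye(3)-np.outer(d,d);A+=P;b+=P@c
    return np.linalg.solve(A,b)
def proj(im,p):
    E=im["extrinsics"];r,_=cv2.Rodrigues(E[:3,:3])
    return cv2.projectPoints(np.array(p,float).reshape(-1,3),r,E[:3,3],im["K"],np.array(im["distortion"]))[0][:,0]
E
python3 - <<'E'
from h import *
t=env.get_image("top");s=env.get_image("side");w=env.get_image("wrist")
print("holeR",tri([(t,(391,261)),(s,(446,303))]),"holeL",tri([(t,(278,295)),(s,(278,342))]))
print("barholes",tri([(t,(284,263)),(s,(289,290))]),tri([(t,(308,255.5)),(s,(324,282.5))]))
print("tape",tri([(t,(333,185)),(s,(362,206))]),"clip",tri([(t,(392,181)),(s,(443,205))]))
o=env.observe();E=w["extrinsics"];c=-E[:3,:3].T@E[:3,3]
print("cam in tool",o["tool_rot"].T@(c-o["position"]), o["tool_rot"].T@E[:3,:3].T, w["K"][0,0],w["distortion"])
E
```

```text
holeR [0.49314802 0.11492348 0.0122288 ] holeL [0.4304192  0.34594482 0.01352289]
barholes [0.49203207 0.33205772 0.04553982] [0.5058593  0.28498868 0.0426845 ]
tape [0.65469373 0.22827552 0.01252037] clip [0.66207328 0.10299029 0.00864016]
cam in tool [ 0.08142056  0.00117081 -0.13223432] [[ 1.88771119e-03 -9.48387946e-01 -3.17106827e-01]
 [ 9.99998201e-01  1.84858668e-03  4.24243375e-04]
 [ 1.83852155e-04 -3.17107058e-01  9.48389730e-01]] 379.01009574585294 [0.01838754 0.         0.         0.         0.        ]
```

```bash
python3 - <<'E'
from h import *
t=env.get_image("top");b=onz(t,(465,227),.015);print("pole",b)
for z in (.1,.2,.3,.4,.5,.6): print(z,proj(t,[b[0],b[1],z]),[onz(t,p,z)[:2].round(3) for p in ((565,255),(630,255),(597,290),(597,220))], "shelf",onz(t,(300,105),z)[:2].round(3))
E
```

```text
pole [ 0.55959166 -0.04393858  0.015     ]
0.1 [[481.35216513 219.94686933]] [array([ 0.488, -0.207]), array([ 0.484, -0.35 ]), array([ 0.419, -0.268]), array([ 0.555, -0.284])] shelf [0.793 0.294]
0.2 [[505.2383484  209.60230631]] [array([ 0.481, -0.143]), array([ 0.477, -0.268]), array([ 0.42 , -0.197]), array([ 0.539, -0.211])] shelf [0.747 0.294]
0.3 [[536.19328316 196.11731381]] [array([ 0.473, -0.08 ]), array([ 0.47 , -0.186]), array([ 0.421, -0.125]), array([ 0.523, -0.137])] shelf [0.701 0.295]
0.4 [[577.60331736 177.92118532]] [array([ 0.465, -0.016]), array([ 0.462, -0.104]), array([ 0.422, -0.054]), array([ 0.507, -0.064])] shelf [0.655 0.295]
0.5 [[634.88078457 152.3914565 ]] [array([0.458, 0.048]), array([ 0.455, -0.022]), array([0.423, 0.018]), array([0.491, 0.01 ])] shelf [0.608 0.296]
0.6 [[715.09250222 115.57101658]] [array([0.45 , 0.112]), array([0.448, 0.059]), array([0.424, 0.089]), array([0.474, 0.084])] shelf [0.562 0.296]
```

Careful with the scale: shifts go in shares of 50 mm and turns go in shares of 360 degrees. That gives: -0.037 m is -0.74, 0.026 m is 0.52.

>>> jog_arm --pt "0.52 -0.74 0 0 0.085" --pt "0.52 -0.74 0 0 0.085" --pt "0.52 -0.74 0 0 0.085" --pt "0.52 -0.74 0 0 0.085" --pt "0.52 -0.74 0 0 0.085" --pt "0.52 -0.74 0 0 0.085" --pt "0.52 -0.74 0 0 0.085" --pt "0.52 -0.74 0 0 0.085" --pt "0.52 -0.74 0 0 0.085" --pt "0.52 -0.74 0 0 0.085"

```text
refused: ticks[0]: [0.52, -0.74, 0, 0, 0.085] is too long (schema: maxItems 3). Nothing was moved.
```

The error is about the shape of the input: rows with the three-number parts in brackets of their own. Fixing that and sending the same move.

>>> jog_arm --ticks '[[[0.52,-0.74,0],0,0.085],[[0.52,-0.74,0],0,0.085],[[0.52,-0.74,0],0,0.085],[[0.52,-0.74,0],0,0.085],[[0.52,-0.74,0],0,0.085],[[0.52,-0.74,0],0,0.085],[[0.52,-0.74,0],0,0.085],[[0.52,-0.74,0],0,0.085],[[0.52,-0.74,0],0,0.085],[[0.52,-0.74,0],0,0.085]]'

```text
time_s: 1.3
position: [0.3107, -0.0561, 0.2426]
tool_rot: [[0.913, 0.409, 0.001], [0.409, -0.913, -0.0], [0.001, 0.001, -1.0]]
ft_force: [0.2, -0.4, 0.4]
grip_width: 0.0851
gripper_force: 0.0
```

In the tool's units: -0.041 m is -0.82, 0.04 m is 0.8.

>>> jog_arm --ticks '[[[0.36,-0.82,0],0,0.085],[[0.36,-0.82,0],0,0.085],[[0.36,-0.82,0],0,0.085],[[0.36,-0.82,0],0,0.085],[[0.8,-0.3,0],0,0.085],[[0.8,-0.3,0],0,0.085],[[0.8,-0.3,0],0,0.085],[[0.8,-0.3,0],0,0.085],[[0.8,-0.3,0],0,0.085],[[0.8,-0.3,0],0,0.085]]'

```text
time_s: 2.3
position: [0.4925, 0.3032, 0.2421]
tool_rot: [[0.912, 0.41, -0.0], [0.41, -0.912, -0.0], [-0.0, 0.0, -1.0]]
ft_force: [0.1, 0.4, 0.8]
grip_width: 0.0848
gripper_force: 0.0
```

>>> jog_arm --ticks '[[[0,0,0],-0.0225,0.085],[[0,0,0],-0.0225,0.085],[[0,0,0],-0.0225,0.085],[[0,0,0],-0.0225,0.085],[[0,0,0],-0.0225,0.085],[[0,0,0],-0.0225,0.085],[[0,0,0],-0.0225,0.085],[[0,0,0],-0.0225,0.085],[[0,0,0],-0.0225,0.085],[[0,0,0],-0.0225,0.085]]'

```text
time_s: 3.3
position: [0.4915, 0.3017, 0.2422]
tool_rot: [[-0.267, 0.964, -0.0], [0.964, 0.267, -0.0], [-0.0, -0.0, -1.0]]
ft_force: [0.0, -0.1, -0.4]
grip_width: 0.0848
gripper_force: 0.0
```

>>> jog_arm --ticks '[[[0,0,0],0,0.085],[[0,0,0],0,0.085]]'

```text
time_s: 3.5
position: [0.4915, 0.3017, 0.2423]
tool_rot: [[-0.258, 0.966, -0.0], [0.966, 0.258, -0.0], [-0.0, -0.0, -1.0]]
ft_force: [-0.2, 0.2, -0.2]
grip_width: 0.0847
gripper_force: 0.0
```

```bash
python3 - <<'E'
from h import *
w=env.get_image("wrist");cv2.imwrite("pics/w0.png",w["pixels"][:,:,::-1])
E
```

```text
(no output)
```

View pics/w0.png

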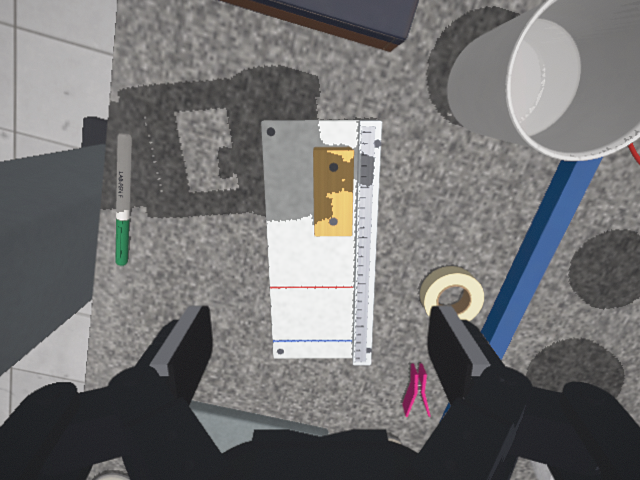

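The wrist view shows the bar at about (314,148)–(353,236), holes at (333,167) and (333,222). The red line is at row ~288, blue at row ~341, and the board's left edge runs (263,122)→(273,358).

```bash
cat >> h.py <<'E'
def measure(verbose=True):
    w=env.get_image("wrist");im=w["pixels"];hsv=cv2.cvtColor(im,cv2.COLOR_RGB2HSV).astype(int);h,s,v=hsv[...,0],hsv[...,1],hsv[...,2]
    red=((h<6)|(h>174))&(s>90)&(v>80);red[:, :255]=0;red[:,380:]=0
    ys,xs=np.nonzero(red);k=np.abs(ys-np.median(ys))<6;ys,xs=ys[k],xs[k]
    pr=np.polyfit(xs,ys,1);R=[onz(w,(x,np.polyval(pr,x)),.010) for x in (xs.min(),xs.max())]
    yv=R[1]-R[0];yv[2]=0;yv/=np.linalg.norm(yv);xv=np.array([yv[1],-yv[0],0])
    br=((h>10)&(h<28)&(s>110)&(v>50)).astype(np.uint8);n,l,st,_=cv2.connectedComponentsWithStats(br)
    i=1+np.argmax(st[1:,4]);c=cv2.findContours((l==i).astype(np.uint8),0,2)[0][0]
    box=cv2.boxPoints(cv2.minAreaRect(c))
    return w,R,xv,yv,box,(l==i)
E
python3 - <<'E'
from h import *
w,R,xv,yv,box,m=measure()
print("R",R,"xv",xv,"ang",np.degrees(np.arctan2(xv[1],xv[0])));print("box",box,m.sum())
t=env.get_image("top");s=env.get_image("side")
print("hole1",tri([(w,(333.5,167.5)),(s,(289,290)),(t,(284,263))]),"hole2",tri([(w,(333.5,222)),(s,(324,282.5)),(t,(308,255.5))]))
r0=np.mean(R,0)
print("red chk top",proj(t,R),"side",proj(s,R))
for p in box: q=onz(w,p,.038)-r0; print("bar corner rel red x,y",q@xv,q@yv)
for p in ((263,122),(273,358),(270,288)):
  q=onz(w,p,.010)-r0; print("front edge",q@xv,q@yv)
a=onz(w,(333.5,167.5),.038);b=onz(w,(333.5,222),.038);print(a,b,np.degrees(np.arctan2(*(b-a)[1::-1])))
for z,p in ((.022,(360,122)),(.022,(352.5,362))):
  q=onz(w,p,z)-r0;print("fence face",q@xv,q@yv)
cv2.imwrite("pics/w0c.png",cv2.resize(w["pixels"][110:370,250:390,::-1],None,fx=2.25,fy=2.25,interpolation=2))
E
```

```text
R [array([0.4675237 , 0.18909397, 0.01      ]), array([0.55181129, 0.21188252, 0.01      ])] xv [ 0.26099569 -0.96533996  0.        ] ang -74.87084872468853
box [[314. 148.]
 [353. 148.]
 [353. 235.]
 [314. 235.]] 3254
hole1 [0.4943404  0.33253842 0.04051032] hole2 [0.50783836 0.28485354 0.03945436]
red chk top [[355.4823696  274.60869087]
 [342.84735655 233.83418526]] side [[393.12667102 319.67112986]
 [374.45954866 265.77069124]]
bar corner rel red x,y -0.14804348516541957 0.004372754543286533
bar corner rel red x,y -0.14800279499742883 0.03832106981527641
bar corner rel red x,y -0.06797172841261744 0.040524618823418665
bar corner rel red x,y -0.06801045758447631 0.003928797827741656
front edge -0.16862460041135835 -0.042912902962436064
front edge 0.08938461945422964 -0.043939739374174155
front edge 0.001188402635833979 -0.04370653122740594
[0.49623499 0.33268522 0.038     ] [0.50991957 0.28419102 0.038     ] -74.24146878751719
fence face -0.1690421880292324 0.045321912166718485
fence face 0.0857784356312046 0.0454251940649298
```

View pics/w0c.png

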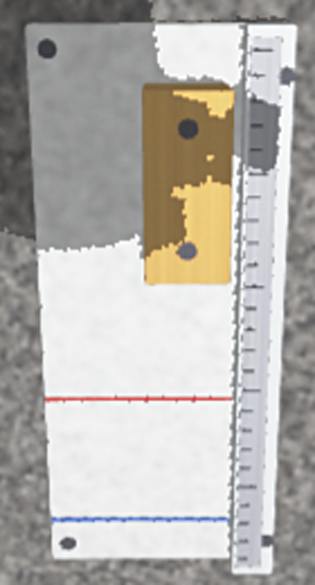

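The crop confirms the bar is almost parallel to the fence with a gap of ~5 mm, and its leading end is ~68 mm short of the red line. I'll grasp it above fence height, drag it against the fence, then slide it.

In the tool's units: 0.04 m is 0.8, 0.0131 m is 0.262.

>>> jog_arm --ticks '[[[0.092,0.262,0],0,0.085],[[0,0,0.8],0,0.085],[[0,0,0.8],0,0.085],[[0,0,0.8],0,0.085],[[0,0,0.8],0,0.085],[[0,0,0.5],0,0.085],[[0,0,0.3],0,0.085],[[0,0,0.1],0,0.085],[[0,0,0],0,0.085]]' --force 25

```text
time_s: 4.6
position: [0.503, 0.3096, 0.0371]
tool_rot: [[-0.261, 0.965, -0.001], [0.965, 0.261, -0.0], [-0.0, -0.001, -1.0]]
ft_force: [0.7, 0.2, -0.5]
grip_width: 0.0846
gripper_force: 0.0
```

>>> jog_arm --ticks '[[[0,0,0],0,0.055],[[0,0,0],0,0.045],[[0,0,0],0,0.03],[[0,0,0],0,0.03],[[0,0,0],0,0.03],[[0,0,0],0,0.03],[[0,0,0],0,0.03],[[0,0,0],0,0.03]]' --force 25

```text
time_s: 5.4
position: [0.5033, 0.3097, 0.0381]
tool_rot: [[-0.262, 0.965, 0.001], [0.965, 0.262, 0.0], [0.0, 0.001, -1.0]]
ft_force: [-0.7, -0.7, 6.1]
grip_width: 0.0354
gripper_force: 26.0
```

In the tool's units: 0.002 m is 0.04, -0.0007 m is -0.014.

>>> jog_arm --ticks '[[[0,0.04,-0.014],0,0.03],[[0,0.04,0],0,0.03],[[0,0,0],0,0.03]]'

```text
time_s: 5.7
position: [0.5069, 0.3106, 0.0381]
tool_rot: [[-0.262, 0.965, -0.0], [0.965, 0.262, -0.0], [0.0, -0.0, -1.0]]
ft_force: [-2.2, -1.3, 4.1]
grip_width: 0.035
gripper_force: 25.8
```

>>> jog_arm --ticks '[[[0,0.02,0],0,0.03],[[0,0,0],0,0.03]]'

```text
time_s: 5.9
position: [0.5075, 0.3108, 0.0381]
tool_rot: [[-0.262, 0.965, -0.001], [0.965, 0.262, -0.0], [-0.0, -0.001, -1.0]]
ft_force: [-3.1, -1.4, 5.4]
grip_width: 0.0355
gripper_force: 25.9
```

>>> jog_arm --ticks '[[[0,0.02,0],0,0.03],[[0,0,0],0,0.03]]'

```text
time_s: 6.1
position: [0.5075, 0.3108, 0.0381]
tool_rot: [[-0.262, 0.965, -0.003], [0.965, 0.262, -0.001], [-0.0, -0.003, -1.0]]
ft_force: [-7.1, -2.1, 7.5]
grip_width: 0.0357
gripper_force: 26.3
```

In the tool's units: -0.01 m is -0.2, -0.006 m is -0.12.

>>> jog_arm --ticks '[[[-0.12,0,0],0,0.03],[[-0.2,0,0],0,0.03],[[-0.2,0,0],0,0.03],[[-0.2,0,0],0,0.03],[[-0.2,0,0],0,0.03],[[-0.12,0,0],0,0.03],[[-0.06,0,0],0,0.03],[[0,0,0],0,0.03],[[0,0,0],0,0.03]]'

```text
time_s: 7.0
position: [0.5217, 0.2586, 0.0381]
tool_rot: [[-0.262, 0.965, -0.003], [0.965, 0.262, 0.001], [0.001, -0.003, -1.0]]
ft_force: [-8.9, 2.8, 7.8]
grip_width: 0.0352
gripper_force: 26.2
```

```bash
python3 - <<'E'
from h import *
w=env.get_image("wrist");cv2.imwrite("pics/w1.png",w["pixels"][:,:,::-1])
s=env.get_image("side");cv2.imwrite("pics/s1.png",cv2.resize(s["pixels"][230:350,250:460,::-1],None,fx=3.5,fy=3.5,interpolation=2))
E
```

```text
(no output)
```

View pics/w1.png

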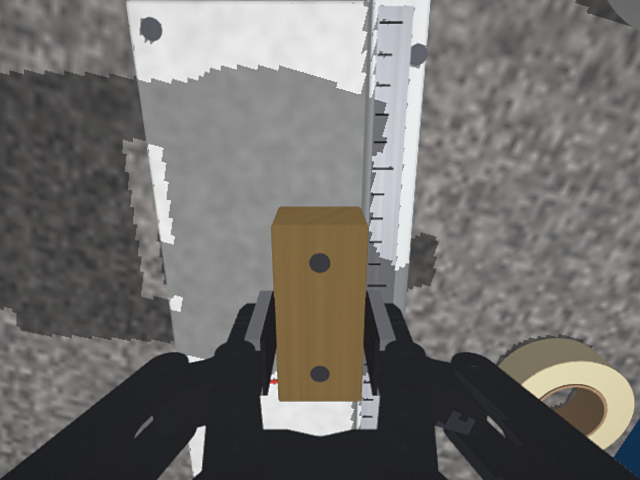

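View pics/s1.png

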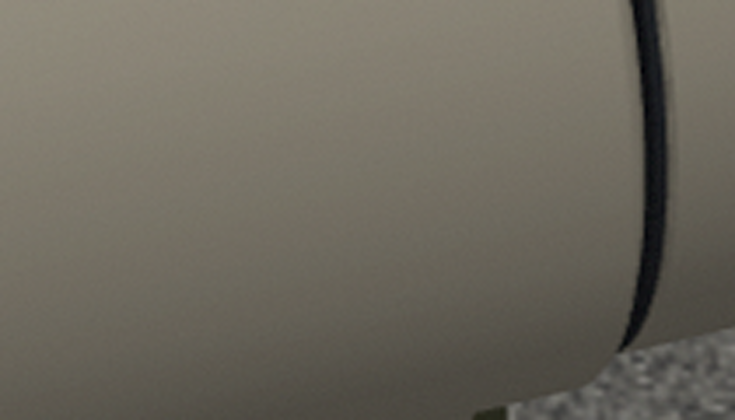

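The wrist view shows the bar held against the fence, leading top edge at row 401, trailing one at ~row 225, with the red line's visible bit at (274,381). The side camera is blocked by the arm.

```bash
python3 - <<'E'
from h import *
w=env.get_image("wrist");p=w["pixels"].astype(int)
m=(p[...,0]-np.maximum(p[...,1],p[...,2])>60);m[:370]=0;m[400:]=0;m[:,:255]=0;m[:,285:]=0
ys,xs=np.nonzero(m);print(len(ys),ys.mean(),xs.mean())
xv=np.array([.261,-.9653,0])
r=onz(w,(xs.mean(),ys.mean()),.010)@xv
a=onz(w,(320,401),.038)@xv;b=onz(w,(320,225),.038)@xv
print("lead-red",(a-r)*1e3,"trail+80-red",(b+.08-r)*1e3,"len",a-b, "red vs earlier",r-np.array([.50967,.20049,0])@xv)
E
```

```text
27 381.22222222222223 273.55555555555554
lead-red -13.132738655377118 trail+80-red -12.531416230886618 len 0.0793986775755095 red vs earlier 0.0004179157483681084
```

In the tool's units: -0.004 m is -0.08, -0.003 m is -0.06.

>>> jog_arm --ticks '[[[-0.08,0,0],0,0.03],[[-0.08,0,0],0,0.03],[[-0.06,0,0],0,0.03],[[-0.034,0,0],0,0.03],[[0,0,0],0,0.03],[[0,0,0],0,0.03],[[0,0,0],0,0.03]]'

```text
time_s: 7.85
position: [0.5249, 0.2467, 0.0381]
tool_rot: [[-0.262, 0.965, -0.003], [0.965, 0.262, 0.001], [0.002, -0.003, -1.0]]
ft_force: [-8.3, 4.5, 7.2]
grip_width: 0.0354
gripper_force: 26.2
```

In the tool's units: -0.001 m is -0.02.

>>> jog_arm --ticks '[[[0,-0.02,0],0,0.03],[[0,0,0],0,0.045],[[0,0,0],0,0.06],[[0,0,0],0,0.06],[[0,0,0],0,0.06]]'

```text
time_s: 8.35
position: [0.5257, 0.2454, 0.0379]
tool_rot: [[-0.261, 0.965, 0.0], [0.965, 0.261, -0.0], [-0.0, 0.0, -1.0]]
ft_force: [0.9, 0.3, -0.0]
grip_width: 0.0605
gripper_force: 0.0
```

>>> jog_arm --ticks '[[[0,0,-0.4],0,0.06],[[0,0,-0.8],0,0.06],[[0.4,0,-0.8],0,0.06],[[0.4,0,-0.8],0,0.06],[[0.4,0,-0.6],0,0.06],[[0,0,0],0,0.06],[[0,0,0],0,0.06]]'

```text
time_s: 9.05
position: [0.5097, 0.3035, 0.2079]
tool_rot: [[-0.262, 0.965, 0.0], [0.965, 0.262, -0.0], [-0.0, 0.0, -1.0]]
ft_force: [-0.8, 0.1, -0.8]
grip_width: 0.0601
gripper_force: 0.0
```

```bash
python3 - <<'E'
from h import *
w,R,xv,yv,box,m=measure();print(box,R,xv)
cv2.imwrite("pics/w2.png",w["pixels"][:,:,::-1])
E
```

```text
[[299. 224.]
 [339. 224.]
 [339. 314.]
 [299. 314.]] [array([0.47553592, 0.19101869, 0.01      ]), array([0.51599621, 0.20207944, 0.01      ])] [ 0.263697   -0.96460556  0.        ]
```

View pics/w2.png

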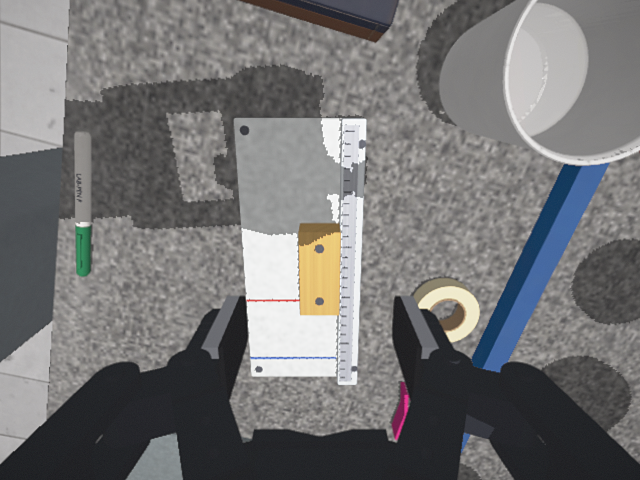

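The view shows the bar flush along the fence at (299–339, 224–314), flat. The red line emerges at row 300, the top leading edge sits lower in the picture because of its height. I'll compute the residual.

```bash
python3 - <<'E'
from h import *
w,R,_,_,box,m=measure()
xv=np.array([.261,-.9653,0]);yv=np.array([.9653,.261,0]);r0=np.array([.50967,.20049,0])
r=np.mean(R,0)
print("red now vs before",(r-r0)@xv*1e3)
g=cv2.cvtColor(w["pixels"],cv2.COLOR_RGB2HSV)
ys=np.nonzero(m[:,310:332].any(1))[0];print(ys.min(),ys.max())
a=onz(w,(320,ys.max()+.5),.038);b=onz(w,(320,ys.min()-.5),.038)
print("lead-red",(a-r)@xv*1e3,"len",(a-b)@xv*1e3)
# sizes of edges left/right over rows
rows=range(240,306,5);L=[np.nonzero(m[y])[0].min()-.5 for y in rows];Rr=[np.nonzero(m[y])[0].max()+.5 for y in rows]
for n,E in(("L",L),("R",Rr)):
  P=np.array([onz(w,(x,y),.038)-r0 for x,y in zip(E,rows)]);f=np.polyfit(P@xv,P@yv,1);print(n,"slope",f[0],"y",(P@yv).mean())
fr=np.array([onz(w,p,.010)-r0 for p in ((234.5,118),(250.5,376))])@yv;print("bar y in board from front edge:",fr)
for nm,ps in (("holes",((320,249),(320,301.5))),):
  P=[onz(w,p,.038)-r0 for p in ps];print(nm,[(p@xv,p@yv) for p in P])
E
```

```text
red now vs before 0.2179454865158287
224 314
lead-red -0.9365712833507706 len 85.95360408351794
L slope -0.0038337210425798992 y 0.009486359211725708
R slope -0.0002563751171140072 y 0.044475894610783655
bar y in board from front edge: [-0.04420788 -0.0451801 ]
holes [(np.float64(-0.06398482580919744), np.float64(0.027044586301250107)), (np.float64(-0.01388138354810118), np.float64(0.0271876127751935))]
```

```bash
python3 -c "
from rig import env
print(env.close_job())"
```

```text
the job is handed in; nothing more can be done
None
```

I handed the job in with the bar flat and square against the fence, its leading edge about 1 mm short of the red line by camera measurement (4 mm allowed); nothing touched the tape, clip or jar as far as I saw, and no verdict was returned.

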